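Clamp a glass jar with a coarse and fine screw drive

ROBOT

A 6-joint arm with a two-finger parallel gripper is mounted at the origin on the work surface. World frame = base frame: x ahead of the robot, y to its left, z up, the work surface at z = 0. Lengths are in mm, angles in rad, forces in N, time in s.
With the tool pointing down it reaches from about 300 to 775 mm from the base axis. Payload 14.6 kg.
Tool frame: the origin (TCP) lies on the mounting face of the last link; the fingertips stand 199 mm ahead of it and the grasp point (between the pads) lies 180 mm ahead of it (arm.grip_depth is the distance from the TCP to the grasp point, in mm); x points along the fingers, y is the direction in which the jaws open and shut, and the axes are right-handed (so a half turn about x gives the same grasp; the last joint's range is limited). The gripper opens to 94 mm and grips with 3 to 60 N. Pads are 16 mm wide; open, the fingers measure 119 mm over their backs; the gripper's body (75 mm by 177 mm) begins 78 mm behind the grasp point.
Start: joints at [1.146, 0.3, 1.521, -0, 1.321, -0.067], TCP at [192.615, 515.16, 404.646] pointing down, gripper open.
Joint ranges: [-3.03, 3.03], [-0.79, 2.21], [0.23, 2.52], [-1.04, 4.18], [0, 3.07], [-2.55, 2.55]. Speed limits (rad/s): [2.22, 2.22, 2.57, 3.14, 3.14, 3.14].

INTERFACE

Orientations are given as a unit quaternion [w, x, y, z].
In Python, from cell import arm gives the robot as it stands. The module is installed in compiled form; this text tells all that it offers.
- The arm moves only by the tool play_rows, never from a script. Its argument "rows" is a list of rows, each a list of 3 entries, a list of its own where there are three numbers: the closure, from -1 (fully open) to 1 (shut), then the shift along the tool's x, y, z in cm, then the turn about the tool's x in rad. In form: [[claw, [x, y, z], twist], ...]. A call has 1 to 12 rows; each row is the pose to reach, as a shift and turn from the pose measured when the call began, along the tool's axes at that moment; what a row does not reach only later rows make up. A row lasts 1/12 s, in which the tool goes at most 41.7 mm and 7.16 degrees, less where a joint would pass 70% of its speed; a pose out of reach is approached as far as the arm can. A call with a gripper value outside its range is refused whole. The fingers move at their own pace and stop on an object; "newtons" is the grip in N (left out, the last holds). Time passes only in rows, so rows that repeat a pose let the fingers close. It gives the time, the measured TCP pose, the force and the opening at its end, in the units of the state.
- arm.state(): the state, without advancing time (a new reading comes with each control period).
- arm.snapshot(name): name is "scene" or "side" or "wrist"; returns a dict with "color" (420x560x3 uint8, blue, green, red), "vfov" (degrees; the focal length in pixels is half the picture's height over the tangent of half this angle, whatever the lens; pixels are square), "cx", "cy" (the principal point, pixels), "dist" ([k1, k2, p1, p2, k3] as OpenCV has them; the pictures are not rectified), "rvec" (rotation vector, rad) and "tvec" (3), from world to camera coordinates, as OpenCV has them; the wrist camera has in their place "tool_from_camera" (4x4, takes a point from camera to tool coordinates, whose origin is the TCP and whose axes are the tool frame's). Camera axes: x right, y down, z forward; pixel columns grow to the right and rows downward; lengths in mm; the calibration is good to about 2 mm. A picture is of the moment at which its call begins: read the wrist's pose just before it. There is no depth.
- arm.close_job(): hands the job in, once; it reports no verdict.
Trained networks look in a picture, given as the dict that the camera call returned (one of the last four; its "shot" number tells which), for a name from the list of things; names that differ only in an ending like _2 or _b are one class to them, and where a whole thing is asked for, a point or a joint stands for the part that bears it (a point fixed in the world has none). Each returns a list of dicts, best first, with "score" (0 to 1); they miss things now and then, are a little off and sometimes report something else, mostly with a low value. They report only what shows in the picture. A call takes as long as a camera call.
- arm.recognise(name, picture): "point" ([x, y, z] in mm, in the coordinates of the camera as it stood for that picture, good to about 4 mm: the middle of the surface that is visible of it).
- arm.outline_of(name, picture): "region" (420x560 bool, what is visible of it).
- arm.pinpoint(name, picture): "point" ([x, y, z] in mm, in the coordinates of the camera as it stood for that picture, good to about 4 mm: a listed point, or the origin of a listed thing).
The state is a dict: "t": time; "q": joint angles; "joint_velocities": joint speeds; "joint_efforts": joint torques, N m; "tcp_pos": TCP position; "tcp_rot": TCP orientation; "ft_force": force on the tool from outside, world axes, zero at the start; "wrist_torque": the same for the moment, N m; "grip_width": finger opening in mm.
Only numpy, scipy, OpenCV 4.12 (cv2) and the standard library are available. Lean on these libraries where they do the work, as an engineer would, in place of code of your own. Each camera call takes 0.05 s, during which the arm holds its last target. There are 200 camera calls.

TASK

Clamp the corked glass jar in the bench clamp, working it only by its two coaxial knobs. First turn the big outer knob clockwise until the sprung pad has met the jar and pushed it home into the V block and the dial needle has just lifted to about the single thin long line; then turn the small inner knob clockwise until the needle rests between the two thick lines, without ever going well past the second one (the glass would crack), and let go, leaving the jar upright and the things around undisturbed.

Things in the scene. Friction and masses are not known exactly. Their poses are not given: they have to be found in the camera images.
- clamp: Bench clamp, fixed: grey bed 380 x 100 mm. Origin on the table under the knobs' common upright axis; x runs along the bed, z up. Gear head 76 x 84 mm, top at 54 mm, carries the knobs. Then, along x: dial carriage with sprung pad, jar, fence with V block. The V is locked up to 8 mm either way along x, differently each time and not measured: where the jar seats must be found by feel or on the dial.
- outer_knob (a point): Centre of the top of the big outer knob: black, knurled, round, 56 mm across, 24 mm tall (58 to 82 mm above the table). Clockwise from above drives the carriage towards the jar, 15 mm per rad; 0.6 to 2.2 rad are needed, so regrip. Needs 0.24 N m plus 0.015 per N on the jar; stays where left. Turned by friction (about 0.6), can slip: 20 N of grip is enough. The inner knob stands up between the fingers.
- inner_knob (a point): Centre of the top of the small inner knob: bare aluminium, round, 26 mm across, 22 mm tall (85 to 107 mm above the table), coaxial, 3 mm above the outer one: fingertips below 85 mm would rub on the outer knob. Clockwise from above draws the V fence towards the pad, 4 mm per rad. Needs 0.08 N m plus 0.004 per N on the jar; stays where left; starts backed fully off, 4 rad of travel.
- pad_face (a point): Centre of the front face of the black rubber pad, 36 x 36 mm, that presses on the jar, 50 mm above the table. Behind it is a spring of 1500 N/m, free at the start.
- jar: Corked clear glass jar with a blank paper band: 44 mm diameter, 96 mm tall with cork, about 0.08 kg, loose on the bed (24 mm above the table), origin at the centre of its underside. It starts 1 to 20 mm short of its seat in the V block; the pad pushes it home.
- dial (a point): Centre of the white round dial (72 mm diameter, facing up, 75 mm above the table) on top of the carriage; it shows how hard the pad presses on the jar.
- needle (a joint): Dial needle's angle, rad, 0 at rest, growing clockwise from above: 0.2 per mm of spring compression, 0.133 per N on the jar. Thin long line at 0.35, thick lines at 1.0 and 1.6; glass cracks at about 2.1 (16 N). While the jar still slides back to its seat the needle lifts by 0.15 at most. Once seated: 3 rad per rad of outer knob, 0.8 per rad of inner knob.
- needle_tip (a point): Tip of the thin black needle, 30 mm from the dial centre. At rest it points 150 degrees anticlockwise (from above) from the clamp's x axis.
- coarse (a joint): Angle of the big outer knob in rad, growing clockwise from above; starts between 0 and 0.3, ends of travel at -0.2 and 3.5.
- fine (a joint): Angle of the small inner knob in rad, growing clockwise from above; starts at 0, stops at 4.0.
- tape: Bystander: roll of paper tape lying flat, 64 mm wide, 18 mm high. Origin at the centre of its underside.
- case: Bystander: small white rounded case, 50 x 62 x 24 mm. Origin at the centre of its underside.
- vial: Bystander: small corked vial, 28 mm diameter, 71 mm tall. Origin at the centre of its underside.
- keypad: Bystander: black number keypad, 120 x 160 x 20 mm. Origin at the centre of its underside.
- mug: Bystander: white mug, 80 mm diameter, 95 mm tall. Origin at the centre of its underside.
- notebook: Bystander: brown notebook, 150 x 210 x 14 mm. Origin at the centre of its underside.
- flask: Bystander: green glass bottle, 72 mm diameter, 190 mm tall. Origin at the centre of its underside.
- marker: Bystander: grey marker pen, 12 mm thick, 130 mm long, lying. Origin at the centre of its underside.
- carriage: The dial carriage that rides on the bed and carries dial, needle and pad; origin on the running surface under the dial's centre. Moved only by the outer knob.
- pad: The sprung rubber pad (see pad_face); its origin lies 50 mm behind and 26 mm below the pad face's centre.

How it is judged (in metres and radians):
On the way, in this order (a step that is already met when the one before it is completed fails the run):
1. with the outer knob alone, bring the pad up to the jar until it is seated and the needle stands near the thin line (0.2 to 0.65 rad), inner knob not yet used (value of joint needle between 0.2 and 0.65 rad and value of joint fine below 0.1 rad and contact force between jar and pad above 0.5 N), for 0.2 s.
2. with the inner knob, bring the needle between the two thick lines (value of joint needle between 0.95 and 1.65 rad and value of joint fine above 0.3 rad), for 0.2 s.
At the end, for the whole second after the job is handed in: The needle rests between the two thick lines (0.95 to 1.65 rad, about 7 to 12 N on the jar), pressed there with the inner knob (turned by more than 0.3 rad), the jar upright within 0.08 rad and still, held between pad and V (all of step 2 and contact force between jar and pad above 5 N and angle between jar's own z axis and vertical below 0.08 rad and linear speed of jar below 0.01 m/s and velocity of joint needle between -0.05 and 0.05 rad/s); the robot touches nothing.
It fails at once if the jar is pressed until the glass cracks (needle beyond 2.1 rad or over 18 N) (value of joint needle above 2.1 rad or contact force between jar and pad above 18 N).
It fails at once if the outer knob is used to squeeze: needle beyond 0.9 rad before the inner knob has been turned 0.25 rad (value of joint needle above 0.9 rad and value of joint fine below 0.25 rad).
It fails at once if the robot touches the jar, or pushes the carriage, pad or dial (contact force between any of the fingers, the arm and jar above 1.5 N or contact force between any of the fingers, the arm and carriage above 1.5 N).
It fails at once if a bystander is moved by more than 30 mm (distance of any of tape, case, vial, keypad, mug, notebook, flask, marker from where it was at the start of the episode above 0.03 m).
It also fails if it takes over 61 s, if anything falls off the work surface, if the arm or the gripper's body presses on something with over 40 N, if the wrist force passes 120 N, or if a joint passes its speed limit or range.

## Working session

There is one attempt and no reset: what is moved stays moved. The work goes in short steps, Python scripts to look and compute and a tool call to move; the robot and the scene stay as the last step left them, time stands still between calls to the robot, and variables do not carry over. Pictures are saved under pics/ and viewed, about 8 in all and at most 12, crops included, and the job is handed in when it is done.

Besides the shell and the picture viewer there is one more tool, called after "Request:" by a JSON object that holds its "op" and its "data". play_rows: Moves the arm, as the interface text tells. Its arguments: {"type":"object","properties":{"rows":{"type":"array","items":{"type":"array"}},"newtons":{"type":"number"}},"required":["rows"]}

```bash
mkdir -p pics
cat > h.py <<'E'
import numpy as np, cv2
from cell import arm
from scipy.spatial.transform import Rotation as R
def tool():
    s=arm.state(); q=s["tcp_rot"]
    return R.from_quat([q[1],q[2],q[3],q[0]]).as_matrix(), np.array(s["tcp_pos"])
def snap(n):
    T=tool(); p=arm.snapshot(n); p["T"]=T; return p
def w(p,pt):
    pt=np.array(pt,float)
    if "rvec" in p:
        M=cv2.Rodrigues(np.array(p["rvec"],float))[0]; return M.T@(pt-np.array(p["tvec"],float).ravel())
    m=np.array(p["tool_from_camera"]); return p["T"][0]@(m[:3,:3]@pt+m[:3,3])+p["T"][1]
def px(p,W):
    f=210/np.tan(np.radians(p["vfov"])/2)
    K=np.array([[f,0,p["cx"]],[0,f,p["cy"]],[0,0,1]])
    W=np.atleast_2d(np.array(W,float))
    if "rvec" in p: r,t=np.array(p["rvec"],float),np.array(p["tvec"],float)
    else:
        m=np.array(p["tool_from_camera"]);A=p["T"][0]@m[:3,:3];o=p["T"][0]@m[:3,3]+p["T"][1]
        r=cv2.Rodrigues(A.T)[0];t=-A.T@o
    return cv2.projectPoints(W,r,t,K,np.array(p["dist"],float))[0][:,0]
E
python3 - <<'E'
from h import *
np.set_printoptions(precision=1,suppress=True)
s=arm.state();print(s,arm.grip_depth)
ims=[]
for n in("scene","side","wrist"):
    p=snap(n);ims.append(p["color"])
    for k in("clamp","outer_knob","inner_knob","pad_face","dial","jar","needle_tip","mug","flask","vial","case","tape"):
        r=arm.pinpoint(k,p)
        if r:print(n,k,round(r[0]["score"],2),w(p,r[0]["point"]))
cv2.imwrite("pics/a.png",cv2.resize(np.hstack(ims[:2]),None,fx=.714,fy=.714))
cv2.imwrite("pics/w.png",ims[2])
print(tool()[0])
E
```

```text
{'t': 0.0, 'q': array([ 1.1,  0.3,  1.5,  0. ,  1.3, -0.1]), 'joint_velocities': array([-0., -0.,  0., -0., -0.,  0.]), 'joint_efforts': array([ -0. , -53.2, -35.3,   0.1,   0. ,  -0. ]), 'tcp_pos': array([192.6, 515.1, 404.1]), 'tcp_rot': array([ 0.7,  0.1,  0.7, -0.1]), 'ft_force': array([0.7, 0.3, 0.5]), 'wrist_torque': array([ 0.1,  0. , -0. ]), 'grip_width': 93.63846941267057} 180.4
scene clamp 0.63 [ 565.  -143.     3.2]
scene outer_knob 0.85 [ 565.8 -141.    83.9]
scene inner_knob 0.62 [ 569.  -144.9  107. ]
scene dial 0.79 [603.1 -23.5  71.4]
scene jar 0.81 [626.9  52.9  24.3]
scene mug 0.94 [667.6 416.6  -3. ]
scene flask 0.58 [ 662.8 -456.5    2. ]
scene vial 0.66 [731.4  59.2  -3.4]
scene case 0.66 [516.1  39.1   3.3]
scene tape 0.64 [702.9 -81.9   3.2]
side clamp 0.65 [ 565.4 -145.7    2.6]
side outer_knob 0.57 [ 565.3 -146.7   83. ]
side inner_knob 0.42 [ 563.  -144.   108.6]
side dial 0.58 [600.6 -19.4  74. ]
side jar 0.85 [631.7  51.   22.3]
side mug 0.57 [669.1 419.9   4.8]
side flask 0.96 [ 662.7 -460.4    0.7]
side vial 0.59 [729.8  60.   -1.1]
side case 0.47 [634.7  50.8  24.8]
side tape 0.74 [699.6 -76.1   5.9]
[[ 0.   0.4  0.9]
 [-0.   0.9 -0.4]
 [-1.  -0.   0. ]]
```

View pics/a.png

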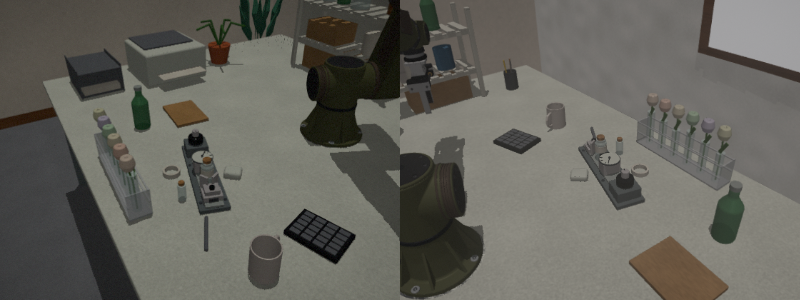

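Run:
```python
from h import *
A,t=tool();print(A.round(3)); print(A.T@(np.array([565.3,-144,340])-t)/10, arm.state()["q"])
```

```text
[[ 0.     0.35   0.937]
 [-0.     0.937 -0.35 ]
 [-1.    -0.     0.   ]]
[  6.46648887 -48.6905131   57.99178261] [ 1.14639615e+00  2.99953023e-01  1.52100734e+00 -3.35772457e-05
  1.32070303e+00 -6.66026265e-02]
```

Request:
{"op": "play_rows", "data": {"rows": [[-1,[3.3,-24.3,29],0],[-1,[3.3,-24.3,29],0],[-1,[3.3,-24.3,29],0],[-1,[3.3,-24.3,29],0],[-1,[3.3,-24.3,29],0],[-1,[6.5,-48.7,58],0],[-1,[6.5,-48.7,58],0],[-1,[6.5,-48.7,58],0],[-1,[6.5,-48.7,58],0],[-1,[6.5,-48.7,58],0],[-1,[6.5,-48.7,58],0],[-1,[6.5,-48.7,58],0]]}}

```text
t: 2.95
tcp_pos: [438.4, 79.5, 361.9]
tcp_rot: [0.696, 0.126, 0.696, -0.126]
ft_force: [0.5, 0.2, 0.4]
grip_width: 94.2
```

Request:
{"op": "play_rows", "data": {"rows": [[-1,[2.2,-16.5,19.7],0],[-1,[2.2,-16.5,19.7],0],[-1,[2.2,-16.5,19.7],0],[-1,[2.2,-16.5,19.7],0],[-1,[2.2,-16.5,19.7],0],[-1,[2.2,-16.5,19.7],0],[-1,[2.2,-16.5,19.7],0],[-1,[2.2,-16.5,19.7],0],[-1,[2.2,-16.5,19.7],0],[-1,[2.2,-16.5,19.7],0]]}}

```text
t: 3.78
tcp_pos: [564.8, -142.9, 340.1]
tcp_rot: [0.696, 0.126, 0.696, -0.125]
ft_force: [-0.7, 0.8, 0.4]
grip_width: 94.1
```

Run:
```python
from h import *
np.set_printoptions(precision=1,suppress=True)
print(arm.state()["q"].round(2),tool()[1])
ims=[]
for n in("wrist","side","scene"):
    p=snap(n);ims.append(p["color"])
    for k in("outer_knob","inner_knob","dial","needle_tip","pad_face","jar"):
        r=arm.pinpoint(k,p)
        if r:print(n,k,round(r[0]["score"],2),w(p,r[0]["point"]))
    if n!="wrist":
        c=px(p,[602,-21,75])[0].astype(int);print(c)
        im=p["color"][max(c[1]-40,0):c[1]+40,c[0]-50:c[0]+50]; ims[-1]=cv2.resize(im,(262,210),interpolation=2)
cv2.imwrite("pics/b.png",np.hstack([ims[0],np.vstack(ims[1:])])[:, :800])
```

```text
[-0.3  0.4  1.5  0.   1.2 -1.5] [ 564.8 -142.9  340.1]
wrist outer_knob 0.71 [ 564.4 -144.9   87. ]
wrist inner_knob 0.57 [ 561.2 -142.9  104.8]
wrist dial 0.94 [601.2 -20.9  76.5]
wrist needle_tip 0.46 [581.9 -41.   81.7]
wrist pad_face 0.66 [618.4  26.8  46.2]
wrist jar 0.85 [626.7  52.3  22.4]
side outer_knob 0.83 [ 562.  -145.1   83.3]
side inner_knob 0.72 [ 561.8 -147.6  103.5]
side dial 0.82 [598.6 -22.5  75.5]
side jar 0.72 [631.1  53.4  23.2]
[292 221]
scene outer_knob 0.81 [ 566.7 -144.1   85.1]
scene inner_knob 0.39 [ 567.9 -144.1  104.5]
scene dial 0.71 [601.5 -20.6  72.8]
scene jar 0.86 [627.5  51.9  24.7]
[284 218]
```

View pics/b.png

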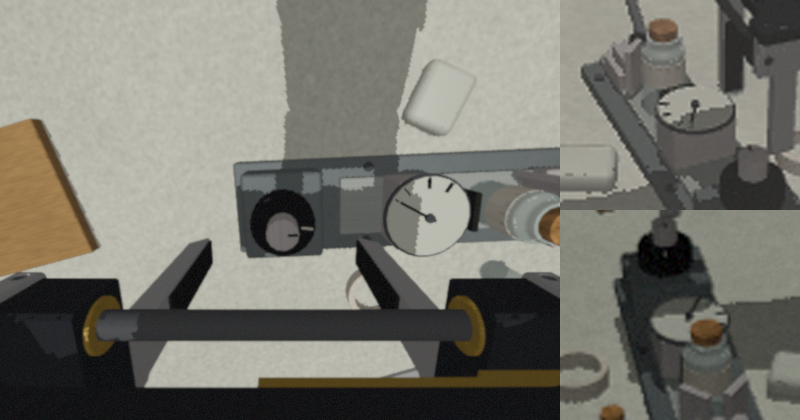

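Request:
{"op": "play_rows", "data": {"rows": [[-1,[3,-0.17,0.02],0],[-1,[6,-0.17,0.02],0],[-1,[8,-0.17,0.02],0],[-1,[8,-0.17,0.02],0],[0,[8,-0.17,0.02],0],[1,[8,-0.17,0.02],0],[1,[8,-0.17,0.02],0],[1,[8,-0.17,0.02],0],[1,[8,-0.17,0.02],0],[1,[8,-0.17,0.02],0],[1,[8,-0.17,0.02],0]], "newtons": 25}}

```text
t: 5.75
tcp_pos: [565.1, -144.9, 260.7]
tcp_rot: [0.697, 0.127, 0.695, -0.125]
ft_force: [4.1, 10.5, 3.5]
grip_width: 55.7
```

```bash
cat >> h.py <<'E'
def look(name, c=(600.5,-21.5)):
    """rectified top view of the dial plane from wrist & scene, needle angle by darkest ray"""
    s=arm.state(); print("t",round(s["t"],2),"tcp",np.round(s["tcp_pos"],1),"F",np.round(s["ft_force"],1),"grip",round(s["grip_width"],1),"q6",round(s["q"][5],3),"twist",np.round(np.degrees(np.arctan2(tool()[0][1,1],tool()[0][0,1])),1))
    p=snap("wrist"); cv2.imwrite(f"pics/{name}.png",p["color"])
    for k in("dial","needle_tip","jar","pad_face"):
        r=arm.pinpoint(k,p)
        if r: print(k,round(r[0]["score"],2),np.round(w(p,r[0]["point"]),1))
    return p
E
python3 -c "
from h import *
look('c')"
```

```text
t 5.75 tcp [ 565.1 -144.9  260.7] F [ 4.1 10.5  3.5] grip 55.7 q6 -1.528 twist 69.5
dial 0.63 [602.8 -22.5  78.1]
jar 0.59 [ 5.609e+02 -1.429e+02 -4.000e-01]
pad_face 0.85 [615.9  27.3  47.5]
```

View pics/c.png

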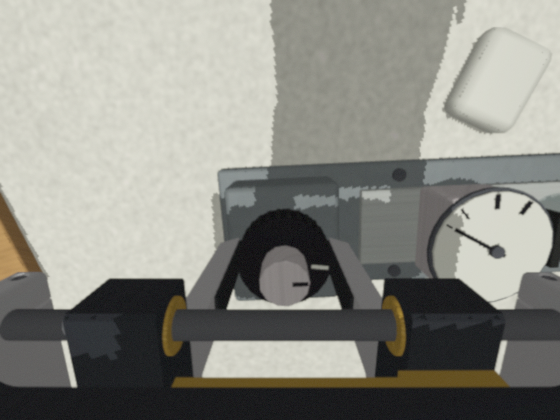

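```bash
cat >> h.py <<'E'
U=np.radians(72.5)
def needle(p, n=None):
    r=arm.outline_of("dial",p)
    m=r[0]["region"].astype(np.uint8)
    cs=cv2.findContours(m,0,2)[0]; h=cv2.convexHull(max(cs,key=cv2.contourArea))
    # world plane z=76 -> pixel homography via px on grid; invert using local fit
    g=np.array([[x,y] for x in range(500,720,10) for y in range(-140,120,10)],float)
    q=px(p,np.c_[g,np.full(len(g),76.)]); k=(q[:,0]>-50)&(q[:,0]<610)&(q[:,1]>-50)&(q[:,1]<470)
    H=cv2.findHomography(q[k].astype(np.float32),g[k].astype(np.float32),cv2.LMEDS)[0]
    hw=cv2.perspectiveTransform(h.astype(np.float32),H)[:,0]
    (c,ax,_)=cv2.fitEllipse(hw.astype(np.float32))
    a=np.radians(np.arange(-60,360,1.)) # degrees: angle rel. clamp x, CCW
    rr=np.arange(8,24,.5)
    X=c[0]+np.outer(np.cos(a+U),rr);Y=c[1]+np.outer(np.sin(a+U),rr)
    q=px(p,np.c_[X.ravel(),Y.ravel(),np.full(X.size,76.)]).astype(np.float32).reshape(X.shape+(2,))
    gr=cv2.cvtColor(p["color"],cv2.COLOR_BGR2GRAY)
    v=cv2.remap(gr,q[...,0],q[...,1],1,borderValue=255).astype(float)
    d=(v<70).mean(1)
    d=np.convolve(d,np.ones(3)/3,"same"); b=d.argmax()
    wgt=np.where(np.abs(np.arange(len(a))-b)<8,d,0)
    ang=(a*wgt).sum()/wgt.sum()
    print("dial c",np.round(c,1),"axes",np.round(ax,1),"dark",round(d[b],2),"ray",round(np.degrees(ang),1),"needle",round(np.radians(150)-ang,3))
    if n:
        # rectified top view: right = clamp x
        s=5; G=np.mgrid[-42:42:1/s,-42:42:1/s]; yy,xx=-G[0],G[1]
        X=c[0]+xx*np.cos(U)-yy*np.sin(U);Y=c[1]+xx*np.sin(U)+yy*np.cos(U)
        q=px(p,np.c_[X.ravel(),Y.ravel(),np.full(X.size,76.)]).astype(np.float32).reshape(X.shape+(2,))
        cv2.imwrite(n,cv2.remap(p["color"],q[...,0],q[...,1],1))
E
python3 -c "
from h import *
p=look('c2');needle(p,'pics/c3.png')"
```

```text
t 6.0 tcp [ 565.1 -144.8  260.7] F [2.4 8.4 3.2] grip 55.7 q6 -1.528 twist 69.5
dial 0.71 [601.9 -24.5  77.9]
needle_tip 0.56 [581.4 -39.7  76.5]
jar 0.75 [628.9  53.9  21.6]
pad_face 0.73 [616.5  28.3  47.6]
dial c [597.6 -26.5] axes [ 71.6 107.5] dark 0.54 ray 156.3 needle -0.109
```

View pics/c3.png

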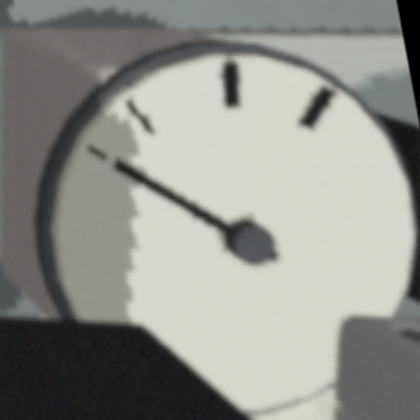

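```bash
cat >> h.py <<'E'
C0=np.array([603.,-23.5])
def needle(p, dth=0., n=None):
    c=C0+15*dth*np.array([np.cos(U),np.sin(U)])
    s=5; G=np.mgrid[-42:42:1/s,-42:42:1/s]; yy,xx=-G[0],G[1]
    X=c[0]+xx*np.cos(U)-yy*np.sin(U);Y=c[1]+xx*np.sin(U)+yy*np.cos(U)
    q=px(p,np.c_[X.ravel(),Y.ravel(),np.full(X.size,76.)]).astype(np.float32).reshape(X.shape+(2,))
    im=cv2.remap(p["color"],q[...,0],q[...,1],1,borderValue=(255,255,255))
    if n: cv2.imwrite(n,im)
    gr=cv2.cvtColor(im,cv2.COLOR_BGR2GRAY); rad=np.hypot(xx,yy)
    k=cv2.connectedComponentsWithStats(((gr<75)&(rad<27)).astype(np.uint8))
    out=[]
    for i in range(1,k[0]):
        m=(k[1]==i)&(rad>6); x,y=xx[m],yy[m]
        if m.sum()<60: continue
        vx,vy,_,_=cv2.fitLine(np.c_[x,y].astype(np.float32),cv2.DIST_HUBER,0,.01,.01).ravel()
        if vx*x.mean()+vy*y.mean()<0: vx,vy=-vx,-vy
        ang=np.arctan2(vy,vx); thick=np.std(-vy*x+vx*y); L=np.ptp(vx*x+vy*y)
        out.append((round(L,1),round(thick,2),round(x.mean(),1),round(y.mean(),1),round((np.radians(150)-ang+np.pi)%(2*np.pi)-np.pi,3)))
    print("comps (len,thick,x,y,needle):",sorted(out,reverse=True)[:4])
E
python3 -c "
from h import *
p=snap('wrist');needle(p)"
```

```text
comps (len,thick,x,y,needle): [(np.float64(20.9), np.float64(0.33), np.float64(-15.2), np.float64(8.8), np.float64(0.006)), (np.float64(6.4), np.float64(0.13), np.float64(-16.5), np.float64(-21.0), np.float64(-2.983))]
```

Request:
{"op": "play_rows", "data": {"rows": [[1,[0,0.1,0],0.1],[1,[0,0.1,0],0.2],[1,[0,0.1,0],0.3],[1,[0,0.1,0],0.4],[1,[0,0.1,0],0.5],[1,[0,0.1,0],0.5]]}}

```text
t: 6.85
tcp_pos: [565.2, -144.6, 260.7]
tcp_rot: [0.643, 0.296, 0.642, -0.296]
ft_force: [-3.0, -7.4, -0.5]
grip_width: 55.5
```

```bash
python3 -c "
from h import *
p=look('d');needle(p,.5,'pics/d2.png')"
```

```text
t 6.85 tcp [ 565.2 -144.6  260.7] F [-3.  -7.4 -0.5] grip 55.5 q6 -1.02 twist 40.5
dial 0.76 [602.3 -17.4  79.1]
needle_tip 0.78 [584.1 -32.1  78.8]
pad_face 0.83 [619.1  35.4  46.8]
comps (len,thick,x,y,needle): [(np.float64(20.9), np.float64(0.28), np.float64(-13.8), np.float64(8.3), np.float64(-0.002))]
```

Request:
{"op": "play_rows", "data": {"rows": [[1,[0,0,0],0.08],[1,[0,0,0],0.15],[1,[0,0,0],0.15]]}}

```text
t: 7.35
tcp_pos: [565.1, -144.7, 260.7]
tcp_rot: [0.619, 0.343, 0.618, -0.342]
ft_force: [0.4, -1.2, -1.4]
grip_width: 55.7
```

```bash
python3 -c "
from h import *
p=look('e');needle(p,.65,'pics/e2.png')"
```

```text
t 7.35 tcp [ 565.1 -144.7  260.7] F [ 0.4 -1.2 -1.4] grip 55.7 q6 -0.873 twist 32.0
needle_tip 0.81 [583.9 -30.6  78.8]
comps (len,thick,x,y,needle): [(np.float64(20.9), np.float64(0.26), np.float64(-13.3), np.float64(8.6), np.float64(0.034))]
```

Request:
{"op": "play_rows", "data": {"rows": [[1,[0,0,0],0.08],[1,[0,0,0],0.15],[1,[0,0,0],0.15]]}}

```text
t: 7.85
tcp_pos: [565.1, -144.8, 260.7]
tcp_rot: [0.592, 0.387, 0.591, -0.387]
ft_force: [-0.9, -2.0, -1.2]
grip_width: 55.3
```

```bash
python3 -c "
from h import *
p=look('f');needle(p,.8,'pics/f2.png')"
```

```text
t 7.85 tcp [ 565.1 -144.8  260.7] F [-0.9 -2.  -1.2] grip 55.3 q6 -0.726 twist 23.6
dial 0.88 [604.5 -11.8  78.5]
needle_tip 0.92 [585.3 -31.   73.8]
jar 0.28 [582.1 -29.   79.9]
pad_face 0.85 [619.2  37.   50.1]
comps (len,thick,x,y,needle): [(np.float64(20.9), np.float64(0.27), np.float64(-13.8), np.float64(8.9), np.float64(0.037)), (np.float64(2.0), np.float64(0.38), np.float64(-0.3), np.float64(26.2), np.float64(2.395))]
```

Request:
{"op": "play_rows", "data": {"rows": [[1,[0,0,0],0.08],[1,[0,0,0],0.15],[1,[0,0,0],0.15]]}}

```text
t: 8.35
tcp_pos: [565.1, -144.8, 260.7]
tcp_rot: [0.562, 0.43, 0.561, -0.43]
ft_force: [-3.2, -3.3, -1.0]
grip_width: 55.6
```

```bash
python3 -c "
from h import *
p=look('g');needle(p,.95,'pics/g2.png')"
```

```text
t 8.35 tcp [ 565.1 -144.8  260.7] F [-3.2 -3.3 -1. ] grip 55.6 q6 -0.578 twist 15.1
dial 0.75 [604.5 -12.8  78.6]
needle_tip 0.77 [584.1 -27.5  79.3]
pad_face 0.46 [704.4 -82.2   0.9]
comps (len,thick,x,y,needle): [(np.float64(21.0), np.float64(0.29), np.float64(-13.6), np.float64(9.0), np.float64(0.039)), (np.float64(2.1), np.float64(0.34), np.float64(-0.2), np.float64(26.3), np.float64(-0.413))]
```

Request:
{"op": "play_rows", "data": {"rows": [[1,[0,0,0],0.08],[1,[0,0,0],0.15],[1,[0,0,0],0.15]]}}

```text
t: 8.85
tcp_pos: [565.0, -144.8, 260.7]
tcp_rot: [0.528, 0.47, 0.528, -0.47]
ft_force: [-4.1, -2.7, -1.2]
grip_width: 55.5
```

```bash
python3 -c "
from h import *
p=look('i');needle(p,1.1,'pics/i2.png')"
```

```text
t 8.85 tcp [ 565.  -144.8  260.7] F [-4.1 -2.7 -1.2] grip 55.5 q6 -0.43 twist 6.7
dial 0.96 [606.5  -8.7  79.5]
needle_tip 0.85 [587.4 -23.3  79. ]
comps (len,thick,x,y,needle): [(np.float64(21.0), np.float64(0.32), np.float64(-13.5), np.float64(9.0), np.float64(0.04))]
```

Request:
{"op": "play_rows", "data": {"rows": [[1,[0,0,0],0.08],[1,[0,0,0],0.15],[1,[0,0,0],0.15]]}}

```text
t: 9.35
tcp_pos: [565.0, -144.8, 260.7]
tcp_rot: [0.492, 0.508, 0.492, -0.508]
ft_force: [-5.3, -3.0, 1.9]
grip_width: 55.6
```

```bash
python3 -c "
from h import *
p=look('j');needle(p,1.25,'pics/j2.png')"
```

```text
t 9.35 tcp [ 565.  -144.8  260.7] F [-5.3 -3.   1.9] grip 55.6 q6 -0.282 twist -1.8
needle_tip 0.81 [589.6 -22.5  76. ]
jar 0.22 [ 561.9 -143.3  103.9]
comps (len,thick,x,y,needle): [(np.float64(20.9), np.float64(0.35), np.float64(-13.2), np.float64(8.9), np.float64(0.038))]
```

Request:
{"op": "play_rows", "data": {"rows": [[1,[0,0,0],0.08],[1,[0,0,0],0.15],[1,[0,0,0],0.15]]}}

```text
t: 9.85
tcp_pos: [564.9, -144.8, 260.7]
tcp_rot: [0.454, 0.543, 0.454, -0.542]
ft_force: [-5.6, -2.2, 0.2]
grip_width: 55.2
```

```bash
python3 -c "
from h import *
p=look('k');needle(p,1.4,'pics/k2.png')"
```

```text
t 9.85 tcp [ 564.9 -144.8  260.7] F [-5.6 -2.2  0.2] grip 55.2 q6 -0.136 twist -10.2
dial 0.39 [583.9 -18.7  80. ]
needle_tip 0.78 [586.6 -18.7  76.6]
pad_face 0.22 [610.2  -2.5  23.7]
comps (len,thick,x,y,needle): [(np.float64(16.0), np.float64(0.37), np.float64(-15.5), np.float64(10.5), np.float64(0.047))]
```

View pics/k.png

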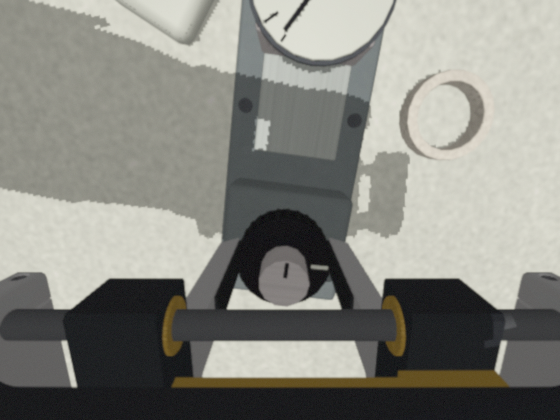

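Request:
{"op": "play_rows", "data": {"rows": [[-0.6,[0,0,0],0],[-0.6,[0,0,0],0],[-0.6,[0,0,0],-0.12],[-0.6,[0,0,0],-0.24],[-0.6,[0,0,0],-0.36],[-0.6,[0,0,0],-0.48],[-0.6,[0,0,0],-0.6],[-0.6,[0,0,0],-0.72],[-0.6,[0,0,0],-0.84],[-0.6,[0,0,0],-0.96],[-0.6,[0,0,0],-1.08],[-0.6,[0,0,0],-1.2]]}}

```text
t: 11.1
tcp_pos: [565.1, -144.7, 260.9]
tcp_rot: [0.682, 0.188, 0.681, -0.187]
ft_force: [-0.2, -0.0, 0.4]
grip_width: 75.4
```

Request:
{"op": "play_rows", "data": {"rows": [[-0.6,[0,0,0],0],[1,[0,0,0],0],[1,[0,0,0],0],[1,[0,0,0],0],[1,[0,0,0],0],[1,[0,0,0],0]]}}

```text
t: 11.6
tcp_pos: [565.2, -144.6, 260.9]
tcp_rot: [0.682, 0.188, 0.681, -0.188]
ft_force: [1.0, 0.7, 0.1]
grip_width: 55.5
```

```bash
python3 -c "
from h import *
p=look('l');needle(p,1.4,'pics/l2.png')"
```

```text
t 11.6 tcp [ 565.2 -144.6  260.9] F [1.  0.7 0.1] grip 55.5 q6 -1.347 twist 59.2
dial 0.84 [607.6  -3.8  77.8]
needle_tip 0.85 [584.  -15.9  76.2]
pad_face 0.34 [ 562.5 -143.5  105.8]
comps (len,thick,x,y,needle): [(np.float64(20.8), np.float64(0.28), np.float64(-14.2), np.float64(8.6), np.float64(0.025)), (np.float64(1.8), np.float64(0.38), np.float64(-0.3), np.float64(26.3), np.float64(-0.498))]
```

Request:
{"op": "play_rows", "data": {"rows": [[1,[0,0,0],0.08],[1,[0,0,0],0.15],[1,[0,0,0],0.15]]}}

```text
t: 12.1
tcp_pos: [565.2, -144.6, 260.9]
tcp_rot: [0.666, 0.24, 0.665, -0.239]
ft_force: [0.2, -0.0, 0.9]
grip_width: 55.5
```

```bash
python3 -c "
from h import *
p=look('m');needle(p,1.55,'pics/m2.png')"
```

```text
t 12.1 tcp [ 565.2 -144.6  260.9] F [ 0.2 -0.   0.9] grip 55.5 q6 -1.194 twist 50.4
dial 0.95 [611.3  -3.   77.8]
needle_tip 0.56 [589.7 -17.6  79.3]
pad_face 0.29 [702.9 -80.2   0.8]
comps (len,thick,x,y,needle): [(np.float64(20.7), np.float64(0.27), np.float64(-13.7), np.float64(8.8), np.float64(0.04))]
```

Request:
{"op": "play_rows", "data": {"rows": [[1,[0,0,0],0.08],[1,[0,0,0],0.15],[1,[0,0,0],0.15]]}}

```text
t: 12.6
tcp_pos: [565.1, -144.7, 260.9]
tcp_rot: [0.646, 0.288, 0.646, -0.287]
ft_force: [0.0, -0.5, 0.6]
grip_width: 55.5
```

```bash
python3 -c "
from h import *
p=look('n');needle(p,1.7,'pics/n2.png')"
```

```text
t 12.6 tcp [ 565.1 -144.7  260.9] F [ 0.  -0.5  0.6] grip 55.5 q6 -1.047 twist 42.0
dial 0.58 [ 6.078e+02 -3.000e-01  7.510e+01]
needle_tip 0.75 [589.3 -15.6  77.9]
comps (len,thick,x,y,needle): [(np.float64(21.0), np.float64(0.27), np.float64(-13.7), np.float64(8.8), np.float64(0.04)), (np.float64(1.8), np.float64(0.37), np.float64(-0.3), np.float64(26.3), np.float64(-0.524))]
```

Request:
{"op": "play_rows", "data": {"rows": [[1,[0,0,0],0.08],[1,[0,0,0],0.15],[1,[0,0,0],0.15]]}}

```text
t: 13.1
tcp_pos: [565.1, -144.7, 260.9]
tcp_rot: [0.623, 0.335, 0.623, -0.334]
ft_force: [0.1, -1.1, 0.2]
grip_width: 55.5
```

```bash
python3 -c "
from h import *
p=look('o');needle(p,1.85,'pics/o2.png')"
```

```text
t 13.1 tcp [ 565.1 -144.7  260.9] F [ 0.1 -1.1  0.2] grip 55.5 q6 -0.899 twist 33.5
needle_tip 0.97 [585.5  -8.6  77. ]
jar 0.43 [612.1   1.4  23.1]
comps (len,thick,x,y,needle): [(np.float64(20.9), np.float64(0.34), np.float64(-12.2), np.float64(11.0), np.float64(0.177)), (np.float64(2.2), np.float64(0.33), np.float64(-0.2), np.float64(26.3), np.float64(2.606))]
```

Request:
{"op": "play_rows", "data": {"rows": [[1,[0,0,0],0.05],[1,[0,0,0],0.08],[1,[0,0,0],0.08],[1,[0,0,0],0.08],[1,[0,0,0],0.08]]}}

```text
t: 13.77
tcp_pos: [565.1, -144.8, 260.9]
tcp_rot: [0.61, 0.358, 0.61, -0.357]
ft_force: [-0.9, -1.1, 1.6]
grip_width: 55.7
```

```bash
python3 -c "
from h import *
p=look('q');needle(p,1.93,'pics/q2.png')"
```

```text
t 13.77 tcp [ 565.1 -144.8  260.9] F [-0.9 -1.1  1.6] grip 55.7 q6 -0.825 twist 29.2
dial 0.82 [608.2   4.1  74.9]
needle_tip 0.86 [585.2  -2.6  79.2]
comps (len,thick,x,y,needle): [(np.float64(21.2), np.float64(0.5), np.float64(-9.6), np.float64(13.8), np.float64(0.377)), (np.float64(2.2), np.float64(0.35), np.float64(14.7), np.float64(21.9), np.float64(-3.117)), (np.float64(2.0), np.float64(0.43), np.float64(-0.4), np.float64(26.2), np.float64(-0.521))]
```

Request:
{"op": "play_rows", "data": {"rows": [[-0.6,[0,0,0],0],[-0.6,[0,0,0],0],[-0.6,[0,0,0],0],[-0.6,[-2,0,0],-0.12],[-0.6,[-2.7,0,0],-0.24],[-0.6,[-2.7,0,0],-0.36],[-0.6,[-2.7,0,0],-0.48],[-0.6,[-2.7,0,0],-0.6],[-0.6,[-2.7,0,0],-0.72],[-0.6,[-2.7,0,0],-0.8],[-0.6,[-2.7,0,0],-0.8]]}}

```text
t: 14.93
tcp_pos: [565.1, -144.7, 287.9]
tcp_rot: [0.702, 0.091, 0.701, -0.09]
ft_force: [-0.6, 0.8, 0.3]
grip_width: 75.2
```

```bash
python3 -c "
from h import *
p=look('r');needle(p,1.93,'pics/r2.png')"
```

```text
t 14.93 tcp [ 565.1 -144.7  287.9] F [-0.6  0.8  0.3] grip 75.2 q6 -1.628 twist 75.3
dial 0.76 [608.6   4.6  76.6]
needle_tip 0.65 [585.6  -3.5  77.2]
comps (len,thick,x,y,needle): [(np.float64(25.0), np.float64(1.51), np.float64(-4.8), np.float64(-23.4), np.float64(-0.322)), (np.float64(21.1), np.float64(0.48), np.float64(-9.4), np.float64(13.7), np.float64(0.374)), (np.float64(1.8), np.float64(0.42), np.float64(-0.3), np.float64(26.1), np.float64(1.92))]
```

View pics/r.png

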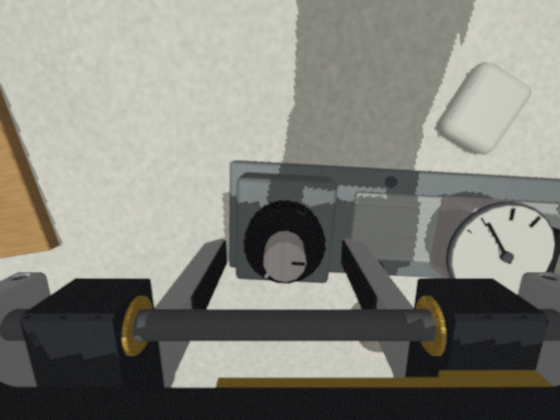

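Request:
{"op": "play_rows", "data": {"rows": [[1,[0.1,0,0],0],[1,[0.1,0,0],0],[1,[0.1,0,0],0],[1,[0.1,0,0],0],[1,[0.1,0,0],0],[1,[0.1,0,0],0],[1,[0.1,0,0],0],[1,[0.1,0,0],0],[1,[0.1,0,0],0],[1,[0.1,0,0],0]], "newtons": 20}}

```text
t: 16.02
tcp_pos: [565.1, -144.5, 286.9]
tcp_rot: [0.701, 0.093, 0.701, -0.092]
ft_force: [1.7, 4.4, 1.7]
grip_width: 25.6
```

```bash
python3 -c "
from h import *
p=look('s');needle(p,1.93)"
```

```text
t 16.02 tcp [ 565.1 -144.5  286.9] F [1.7 4.4 1.7] grip 25.6 q6 -1.622 twist 74.9
dial 0.7 [609.5   2.5  78.9]
needle_tip 0.75 [585.2  -3.1  78. ]
comps (len,thick,x,y,needle): [(np.float64(21.2), np.float64(0.49), np.float64(-9.4), np.float64(14.0), np.float64(0.372))]
```

Gripped (25.6 mm). Turn 0.6 rad, then read.

Request:
{"op": "play_rows", "data": {"rows": [[1,[0,0,0],0.1],[1,[0,0,0],0.2],[1,[0,0,0],0.3],[1,[0,0,0],0.4],[1,[0,0,0],0.5],[1,[0,0,0],0.6],[1,[0,0,0],0.6]]}}

```text
t: 16.85
tcp_pos: [565.1, -144.7, 286.9]
tcp_rot: [0.642, 0.298, 0.641, -0.297]
ft_force: [-0.3, 0.7, 1.0]
grip_width: 25.8
```

```bash
python3 -c "
from h import *
p=look('t');needle(p,1.93)"
```

```text
t 16.85 tcp [ 565.1 -144.7  286.9] F [-0.3  0.7  1. ] grip 25.8 q6 -1.017 twist 40.3
dial 0.55 [609.9   1.2  76.8]
needle_tip 0.65 [581.7  12.   79.1]
comps (len,thick,x,y,needle): [(np.float64(21.5), np.float64(0.72), np.float64(-1.1), np.float64(17.0), np.float64(0.876))]
```

Request:
{"op": "play_rows", "data": {"rows": [[1,[0,0,0],0.1],[1,[0,0,0],0.2],[1,[0,0,0],0.3],[1,[0,0,0],0.4],[1,[0,0,0],0.5],[1,[0,0,0],0.5],[1,[0,0,0],0.5],[1,[0,0,0],0.5]]}}

```text
t: 17.77
tcp_pos: [565.0, -144.7, 286.9]
tcp_rot: [0.551, 0.444, 0.55, -0.443]
ft_force: [-4.0, -0.3, 2.4]
grip_width: 25.6
```

```bash
python3 -c "
from h import *
p=look('u');needle(p,1.93)"
```

```text
t 17.77 tcp [ 565.  -144.7  286.9] F [-4.  -0.3  2.4] grip 25.6 q6 -0.528 twist 12.2
needle_tip 0.67 [610.6   3.5  76.8]
comps (len,thick,x,y,needle): [(np.float64(14.5), np.float64(0.55), np.float64(4.4), np.float64(11.6), np.float64(1.206)), (np.float64(2.2), np.float64(0.4), np.float64(-0.4), np.float64(26.2), np.float64(-0.509))]
```

Request:
{"op": "play_rows", "data": {"rows": [[-0.6,[0,0,0],0],[-0.6,[0,0,0],0],[-0.6,[0,0,0],0],[-0.6,[0,0,0],0],[-0.6,[-3,0,0],0],[-0.6,[-6,0,0],0],[-0.6,[-9,0,0],-0.12],[-0.6,[-9,0,0],-0.24],[-0.6,[-9,0,0],-0.36],[-0.6,[-9,0,0],-0.48],[-0.6,[-9,0,0],-0.6],[-0.6,[-9,0,0],-0.6]]}}

```text
t: 19.02
tcp_pos: [564.9, -144.7, 377.0]
tcp_rot: [0.658, 0.261, 0.657, -0.26]
ft_force: [0.3, -0.4, 0.3]
grip_width: 75.3
```

```bash
python3 -c "
from h import *
p=look('v');needle(p,1.93,'pics/v2.png')"
```

```text
t 19.02 tcp [ 564.9 -144.7  377. ] F [ 0.3 -0.4  0.3] grip 75.3 q6 -1.131 twist 46.8
dial 0.61 [611.    3.2  77.6]
needle_tip 0.67 [587.7  26.1  79.6]
jar 0.84 [630.8  69.2  20.2]
pad_face 0.59 [625.7  51.9  45. ]
comps (len,thick,x,y,needle): [(np.float64(33.0), np.float64(0.4), np.float64(5.1), np.float64(15.2), np.float64(1.231))]
```

View pics/v.png

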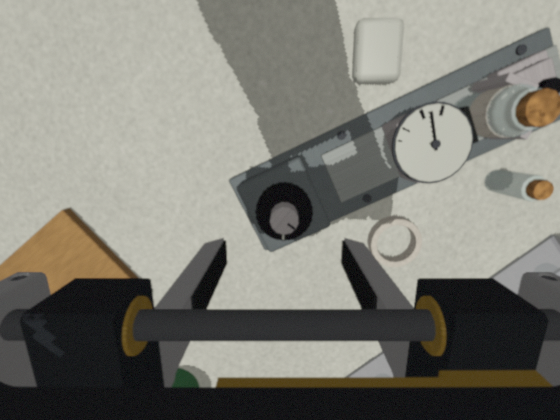

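The needle at about (433,125) lies midway between the thick lines (421,115) and (442,111). The jar at (520,110) is upright in the V, and the bystanders in view look undisturbed. The gripper is clear, so I'm handing in.

```bash
python3 -c "
from h import *
print(arm.close_job())"
```

```text
the job is handed in; nothing more can be done
None
```

The jar is clamped and the job is handed in. No verdict was reported.

- **Outer knob:** I turned it about 1.93 rad clockwise with one regrip. The jar slid back until it seated, and the needle read 0.37 rad, on the thin line; it still read 0.37 after I let go.
- **Inner knob:** I turned it about 1.1 rad clockwise. The needle read 0.88 rad partway, then 1.21 rad.
- **Final check at about 19 s, after release:** The needle read 1.23 rad, midway between the thick lines. The jar looked upright against the V, the wrist force was near zero, and the gripper was about 90 mm above the knobs. The things visible around the clamp looked undisturbed, but the mug, keypad and marker were not in that view and I did not look at them again.

None of these checks disagreed with each other. Near the image edges the networks sometimes mislabelled the jar or pad, so I took the needle readings from my own line fit on the dial.

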